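Hold the lamp supply's recessed reset with the cast key

ROBOT

A 7-joint arm with a two-finger parallel gripper is mounted at the origin on the work surface. World frame = base frame: x ahead of the robot, y to its left, z up, the work surface at z = 0. Lengths are in m, angles in rad, forces in N, time in s.
With the tool pointing down it reaches from about 0.4 to 0.85 m from the base axis. Payload 10.4 kg.
Tool frame: the origin (TCP) lies midway between the tips of the shut fingers; the grasp point (between the pads) lies 19 mm behind it; z points along the fingers, y is the direction in which the jaws open and shut (so a half turn about z gives the same grasp; the last joint's range is limited). The gripper opens to 87 mm and grips with 3 to 60 N. Pads are 19 mm wide; open, the fingers measure 117 mm over their backs; the gripper's body (75 mm by 190 mm) begins 51 mm behind the grasp point.
Start: joints at [-1.299, 0.332, -0.065, 1.46, 0.022, 1.35, -0.088], TCP at [0.182, 0.598, 0.223] pointing down, gripper open.
Joint ranges: [-2.6, 2.6], [-0.5, 2.12], [-1.47, 1.34], [0.16, 2.42], [-1.27, 4.41], [0.06, 2.06], [-2.6, 2.6]. Speed limits (rad/s): [2.22, 2.22, 2.79, 2.79, 3.14, 3.14, 3.14].

INTERFACE

Orientations are given as a unit quaternion [x, y, z, w].
In Python, from bench import r gives the robot as it stands.
- The arm moves only by the tool step_arm, never from a script. Its argument "increments" is a list of rows, each a list of 2 entries, a list of its own where there are three numbers: the shift along the tool's x, y, z in m, then the turn, a rotation vector about the tool's x, y, z in rad. A call has 1 to 5 rows; each row is the pose to reach, as a shift and turn from the pose measured when the call began, along the tool's axes at that moment; what a row does not reach only later rows make up. A row lasts 1/10 s, in which the tool goes at most 50 mm and 8.59 degrees, less where a joint would pass 70% of its speed; a pose out of reach is approached as far as the arm can. A call with a gripper value outside its range is refused whole. "hand" is the closure, from -1 (fully open) to 1 (shut), so that 0 is half open, set as the call begins (left out, the last holds). The fingers move at their own pace and stop on an object; "grip_force" is the grip in N (left out, the last holds). Time passes only in rows, so rows that repeat a pose let the fingers close. It gives the time, the measured TCP pose, the force and the opening at its end, in the units of the state.
- r.read_state(): the state, without advancing time (a new reading comes with each control period).
- r.camera(name): name is "scene" or "top" or "wrist"; returns a dict with "pixels" (420x560x3 uint8, blue, green, red), "camera_matrix" (3x3 intrinsics, pixels), "k1" (the pictures are not rectified: a ray, as slopes to the right and down, at radius r is drawn at 1 + k1 r^2 times it, then the intrinsics apply), "extrinsics" (4x4, takes a point from camera to world coordinates). Camera axes: x right, y up, looking along -z (the intrinsics and any distortion apply to the point x, -y, -z); pixel columns grow to the right and rows downward; lengths in m; the calibration is good to about 2 mm. A picture is of the moment at which its call begins. There is no depth.
- r.close_job(): hands the job in, once; it reports no verdict.
The state is a dict: "time": time; "joint_positions": joint angles; "joint_vel": joint speeds; "joint_torque": joint torques, N m; "ee_pos": TCP position; "eef_rot": TCP orientation; "ft_force": force on the tool from outside, world axes, zero at the start; "torque": the same for the moment, N m; "width": finger opening in m.
Only numpy, scipy, OpenCV 4.12 (cv2) and the standard library are available. Lean on these libraries where they do the work, as an engineer would, in place of code of your own. Each camera call takes 0.05 s, during which the arm holds its last target.

TASK

The plain white casting standing in the open metal mould is a reset key: lift it straight out of its cavity by the upright fin, put its stem down through the round aperture in the top of the lamp supply, and press the recessed reset button all the way down with it. Finish while still holding: the key stays gripped by its fin and upright, and the button stays pressed when your program ends. Leave the button under the square aperture unpressed and do not disturb the jar, the dish and the slide box.

Things in the scene. Friction and masses are not known exactly. Their poses are not given: they have to be found in the camera images.
- key_grip (a point): Grip point of the loose white resin reset key (about 60 g), on its axis. Fin 36 (key x) x 14 (key y, the way to grip) x 42 mm high, on a collar 40 x 24 x 8 mm, on a round stem 8 mm across, 52 mm long, slightly tapered at the end. This point is 18 mm below the fin's top, 24 mm above the collar's top, 84 mm above the stem's tip. z up the key, which starts upright in the mould.
- key_tip (a point): Centre of the lower end of the key's stem, on the key's axis, 84 mm below the grip point. Same axes as the key.
- mould_top (a point): Centre of the occupied cavity, level with the mould's top face. Pocket 43 x 27 mm, 8 mm deep, whose floor carries the collar; an 11 mm bore below takes the stem. The collar's top is level with this face: only the fin stands out. The key's grip point starts 24 mm above this point, its tip 60 mm below; key and mould axes are parallel.
- mould: Fixed grey metal mould block, 100 (x) x 90 (y) x 65 mm high, open on top; origin at the centre of its underside. The key's cavity is 20 mm from the centre towards -y, an equal empty cavity 22 mm towards +y. Mould and supply stand left and right of the jar, either way round.
- supply: Lamp supply: fixed grey-beige enamelled box, 120 (x) x 150 (y) x 80 mm high, origin at the centre of its underside. Dimmer knob on its -x face, flat black rocker 4 mm high on its top near the +x edge, two apertures in its top 38 mm to either side of the centre: round towards +y, square towards -y.
- round_aperture (a point): Centre of the 16 mm round aperture (thin black rim), level with the supply's top face, z up. In this straight-sided well, 28 mm below the top face, is the flat white cap (14 mm wide) of the reset button; pressed, it goes 6 mm farther down.
- square_aperture (a point): Centre of the 16 mm square aperture (thin black rim), level with the same top face, 76 mm from the round one towards the supply's -y. A lamp-test button is 28 mm below it: leave it alone.
- reset (a joint): Travel of the reset button under the round aperture: 0 m up, 0.006 m fully down. A spring pushes it back: about 2 N to start it, about 5.4 N fully down.
- test (a joint): Travel of the test button under the square aperture: 0 m up, 0.006 m fully down. Must stay up.
- jar_mid (a point): Centre of a small amber jar with a black cap, 42 mm in diameter, 60 mm high, standing between mould and supply; leave it alone.
- dish_mid (a point): Centre of a shallow white dish, 70 mm in diameter, 18 mm high, beyond the work; leave it alone.
- slidebox_mid (a point): Centre of a grey slide box, 60 x 90 x 32 mm high, beyond the work; leave it alone.
Mind the look-alikes: they are no part of the job. Of the things shaped like the part that bears key_grip, the white one is meant.

How it is judged:
On the way, in this order (a step that is already met when the one before it is completed fails the run):
1. the key is lifted clear of the mould, gripped in the fingers (contact force between the fingers and key above 1 N and height (world z) of key_tip above 0.07 m), for 0.1 s.
2. the stem is through the round aperture, the key gripped (contact force between the fingers and key above 1 N and horizontal distance between key_tip and round_aperture below 0.009 m and z of key_tip in the frame of round_aperture below -0.008 m), for 0.05 s.
At the end, for the whole second after the job is handed in: The key, gripped by its fin within 35 mm of the grip point, upright within 0.2 rad and at rest, has its tip over 8 mm down the round aperture (within 9 mm of its axis) and pushes the reset button with over 1.5 N, at least 4 of its 6 mm down; the test button is up (under 1.5 mm) (all of step 2 and distance between the grasp point and key_grip below 0.035 m and value of joint reset above 0.004 m and contact force between key and reset above 1.5 N and angle between key_grip's own z axis and vertical below 0.2 rad and value of joint test below 0.0015 m and linear speed of key below 0.02 m/s); the arm keeps its last pose, push and grip.
It fails at once if the test button under the square aperture is pressed (value of joint test above 0.003 m).
It fails at once if a bystander is disturbed: moved more than 25 mm (distance of any of jar_mid, dish_mid, slidebox_mid from where it was at the start of the episode above 0.025 m).
It also fails if it takes over 40 s, if anything falls off the work surface, if the arm or the gripper's body presses on something with over 40 N, if the wrist force passes 120 N, or if a joint passes its speed limit or range.

## Working session

There is one attempt and no reset: what is moved stays moved. The work goes in short steps, Python scripts to look and compute and a tool call to move; the robot and the scene stay as the last step left them, time stands still between calls to the robot, and variables do not carry over. Pictures are saved under pics/ and viewed, and the job is handed in when it is done.

Besides the shell and the picture viewer there is one more tool, called after ">>>" as a command line: name --argument value ..., lists and objects as JSON in quotes. step_arm: Moves the arm, as the interface text tells. Its arguments: {"type":"object","properties":{"increments":{"type":"array"},"hand":{"type":"number"},"grip_force":{"type":"number"}},"required":["increments"]}

```bash
ls; mkdir -p pics; cat > h.py <<'E'
import numpy as np,cv2
from bench import r
from scipy.spatial.transform import Rotation as R
def cam(n,save=None):
    c=r.camera(n)
    c={k:(np.array(v) if k!='k1' else float(v)) for k,v in c.items()}
    if save: cv2.imwrite('pics/'+save+'.png',c['pixels'])
    return c
def ray(c,u,v):
    K=c['camera_matrix'];k=c['k1']
    p=cv2.undistortPoints(np.array([[[u,v]]],float),K,np.array([k,0,0,0,0.]))[0,0]
    E=c['extrinsics'];d=E[:3,:3]@np.array([p[0],-p[1],-1.])
    return E[:3,3],d
def onz(c,u,v,z):
    o,d=ray(c,u,v);return o+d*(z-o[2])/d[2]
def proj(c,P):
    E=c['extrinsics'];q=E[:3,:3].T@(np.array(P)-E[:3,3]);x=q[0]/-q[2];y=-q[1]/-q[2]
    s=1+c['k1']*(x*x+y*y);K=c['camera_matrix'];return K[:2,:2]@np.array([x*s,y*s])+K[:2,2]
def two(rays):
    A=np.zeros((3,3));b=np.zeros(3)
    for o,d in rays:
        d=d/np.linalg.norm(d);M=np.eye(3)-np.outer(d,d);A+=M;b+=M@o
    return np.linalg.solve(A,b)
E
python3 - <<'E'
from h import *
for n in("scene","top","wrist"):
    c=cam(n,n+'0');print(n,c['camera_matrix'].round(1).tolist(),c['k1'],c['extrinsics'].round(3).tolist())
s=r.read_state();print(s)
E
```

```text
pics
scene [[451.2, 0.0, 277.1], [0.0, 451.2, 211.7], [0.0, 0.0, 1.0]] -0.15418036617570768 [[-0.872, -0.344, 0.349, 0.958], [0.49, -0.594, 0.638, 0.632], [-0.012, 0.727, 0.686, 0.817], [0.0, 0.0, 0.0, 1.0]]
top [[453.8, 0.0, 279.7], [0.0, 453.8, 207.7], [0.0, 0.0, 1.0]] 0.042075714513729275 [[0.0, 0.998, -0.064, 0.521], [-1.0, -0.001, -0.027, -0.051], [-0.027, 0.064, 0.998, 0.966], [0.0, 0.0, 0.0, 1.0]]
wrist [[338.5, 0.0, 279.6], [0.0, 338.5, 209.3], [0.0, 0.0, 1.0]] -0.018009387947172342 [[0.29, -0.92, -0.265, 0.108], [0.957, 0.278, 0.081, 0.62], [-0.001, -0.277, 0.961, 0.384], [0.0, 0.0, 0.0, 1.0]]
{'time': 0.15, 'joint_positions': array([-1.29859694,  0.33270821, -0.06471245,  1.46068657,  0.02158224,
        1.34986709, -0.08850835]), 'joint_vel': array([ 0.00028804, -0.0033134 , -0.0003994 , -0.0024766 , -0.00041482,
       -0.00025893,  0.0010452 ]), 'joint_torque': array([ 1.28612162e-03, -6.23629832e+01,  2.51466664e-02, -3.90140569e+01,
       -6.12255349e-02,  3.72110645e-02,  8.97957148e-05]), 'ee_pos': array([0.18150319, 0.59779853, 0.22197779]), 'eef_rot': array([ 1.46859025e-01,  9.89157313e-01, -4.83422984e-04, -6.31493244e-05]), 'ft_force': array([0.44778708, 0.32503078, 0.21400283]), 'torque': array([-0.00846171,  0.01905472, -0.01242852]), 'width': 0.08714295135709282}
```

View pics/scene0.png

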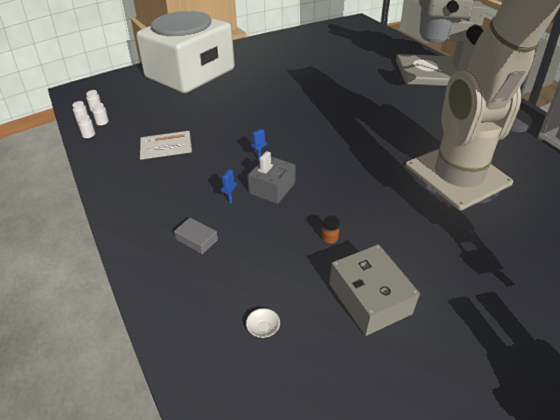

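View pics/top0.png

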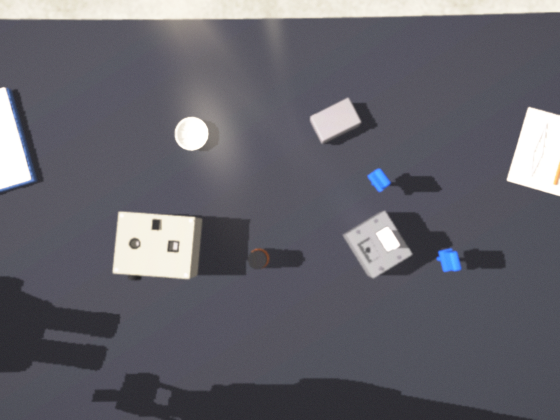

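View pics/wrist0.png

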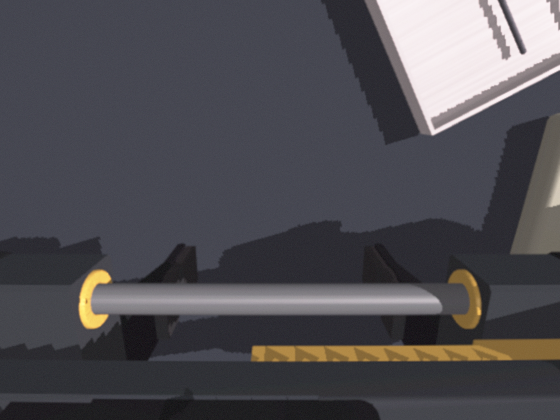

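Scene: candidates for the key are white at top (388,239), standing in the mould, and two blue ones at top (379,180) and (450,260), which stand on the table. The white one in the mould fits. The supply is at top (157,245), with one aperture at (134,243) and the other at (174,246). Next I'll confirm with crops.

```bash
python3 - <<'E'
import cv2,numpy as np
a=cv2.imread('pics/top0.png');s=cv2.imread('pics/scene0.png')
f=lambda im,x,y,w,h,k:cv2.resize(im[y:y+h,x:x+w],(w*k,h*k),interpolation=cv2.INTER_CUBIC)
A=f(a,340,205,75,75,5);B=f(a,105,205,105,75,4)
C=f(s,240,140,65,65,5);D=f(s,325,240,100,95,4)
o=np.zeros((600,800,3),np.uint8)
A=A[:,:];B=cv2.resize(B,(420,300));A=cv2.resize(A,(300,300));C=cv2.resize(C,(300,300));D=cv2.resize(D,(316,300))
o[:300,:300]=A;o[:300,310:730]=B;o[300:,:300]=C;o[300:,310:626]=D
cv2.imwrite('pics/crop0.png',o)
E
```

```text
(no output)
```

View pics/crop0.png

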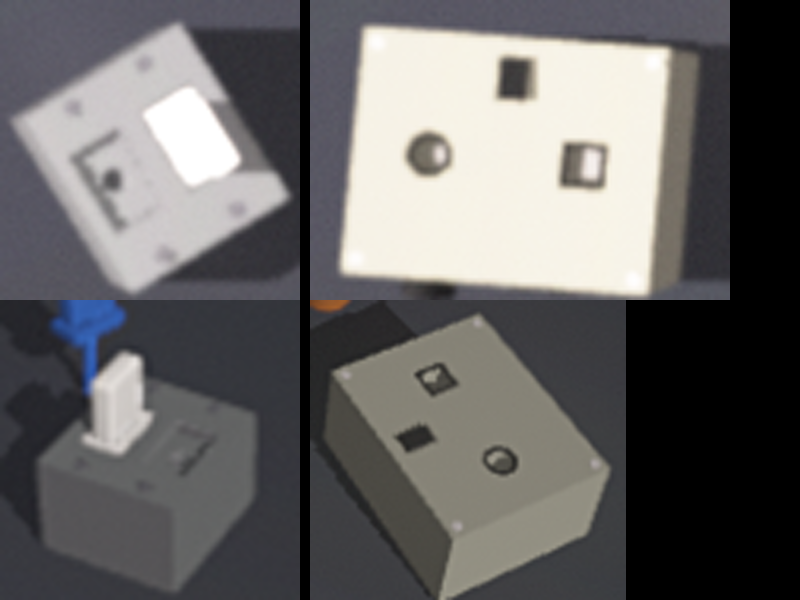

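```bash
python3 - <<'E'
from h import *
t=cam('top');s=cam('scene')
# supply apertures, crop B scale4 offset (105,205), x start 310
def cB(x,y):return 105+(x-310)/4,205+y/4
def cD(x,y):return 325+(x-310)/3.16,240+(y-300)/3.158
def cA(x,y):return 340+x/4,205+y/4
def cC(x,y):return 240+x/4.615,140+(y-300)/4.615
for n,b,d in(('round',(429,153),(500,460)),('square',(583,165),(436,379)),('rocker',(515,78),(415,437))):
    p=onz(t,*cB(*b),.08);q=onz(s,*cD(*d),.08);print(n,p.round(4),q.round(4),two([ray(t,*cB(*b)),ray(s,*cD(*d))]).round(4))
for n,b in(('c1',(362,27)),('c2',(670,47)),('c3',(651,294)),('c4',(342,272))):print(n,onz(t,*cB(*b),.08).round(4))
for n,b in(('m1',(12,122)),('m2',(180,22)),('m3',(290,195)),('m4',(130,293))):print(n,onz(t,*cA(*b),.065).round(4))
g=cv2.cvtColor(t['pixels'],cv2.COLOR_BGR2GRAY)[205:280,340:415]
m=(g>235).astype(np.uint8);c,_=cv2.findContours(m,0,2);c=max(c,key=cv2.contourArea)
rc=cv2.minAreaRect(c);print(rc)
bx=cv2.boxPoints(rc)+[340,205]
for p in bx:print(p,onz(t,*p,.107).round(4))
print('emptyhole',onz(t,*cA(112,180),.057), 'emptyhole2', onz(s,*cC(195,455),.065))
E
```

```text
round [0.5086 0.257  0.08  ] [0.5081 0.26   0.08  ] [0.5077 0.2584 0.0778]
square [0.5026 0.1815 0.08  ] [0.5028 0.1847 0.08  ] [0.5019 0.1827 0.0773]
rocker [0.5452 0.2156 0.08  ] [0.5443 0.2171 0.08  ] [0.5446 0.2163 0.0792]
c1 [0.5703 0.2913 0.08  ]
c2 [0.5603 0.1396 0.08  ]
c3 [0.4402 0.1472 0.08  ]
c4 [0.4509 0.298  0.08  ]
m1 [ 0.5237 -0.1513  0.065 ]
m2 [ 0.573  -0.2341  0.065 ]
m3 [ 0.4883 -0.286   0.065 ]
m4 [ 0.4404 -0.2078  0.065 ]
((47.54494857788086, 33.9719123840332), (23.21395492553711, 14.521971702575684), 57.9946174621582)
[375.2359581  232.97753143] [ 0.5284 -0.2068  0.107 ]
[387.55056381 225.28090096] [ 0.5428 -0.2299  0.107 ]
[399.85393906 244.96629333] [ 0.5061 -0.2521  0.107 ]
[387.53933334 252.66292572] [ 0.4917 -0.2291  0.107 ]
emptyhole [ 0.49510441 -0.20117038  0.057     ] emptyhole2 [ 0.49137168 -0.18852323  0.065     ]
```

```bash
cat >> h.py <<'E'
def delta(P,yawdeg,st=None):
    """tool-frame shift and rotvec to reach P with tool down, tool y at yawdeg"""
    st=st or r.read_state();a=np.radians(yawdeg)
    y=np.array([np.cos(a),np.sin(a),0]);z=np.array([0,0,-1.]);x=np.cross(y,z)
    Rt=R.from_matrix(np.c_[x,y,z]);R0=R.from_quat(st['eef_rot'])
    print('t',round(float(st['time']),2),'pos',st['ee_pos'].round(4),'shift',(R0.inv().apply(np.array(P)-st['ee_pos'])).round(4),'rot',(R0.inv()*Rt).as_rotvec().round(4),'F',st['ft_force'].round(2),'w',round(float(st['width']),4))
E
python3 -c "
from h import *
delta([.45,.35,.26],30)"
```

```text
t 0.25 pos [0.1815 0.5979 0.2222] shift [-0.3289 -0.1592 -0.0377] rot [-6.000e-04  3.000e-04  7.524e-01] F [-0.17  0.16 -0.65] w 0.0867
```

>>> step_arm --increments '[[[-0.045,-0.022,-0.008],[0,0,0.15]],[[-0.09,-0.044,-0.016],[0,0,0.3]],[[-0.135,-0.065,-0.024],[0,0,0.45]],[[-0.18,-0.087,-0.032],[0,0,0.6]],[[-0.225,-0.109,-0.038],[0,0,0.75]]]' --hand 0 --grip_force 30

```text
time: 0.75
ee_pos: [0.3643, 0.4287, 0.2606]
eef_rot: [0.502, 0.865, 0.0, 0.0]
ft_force: [0.3, 0.9, -0.6]
width: 0.0545
```

```bash
python3 -c "
from h import *
delta([.47,.0,.26],-15)"
```

```text
t 0.75 pos [0.3643 0.4287 0.2606] shift [-0.4246 -0.1212  0.0005] rot [ 1.000e-04 -1.000e-04  7.817e-01] F [ 0.26  0.88 -0.64] w 0.0545
```

>>> step_arm --increments '[[[-0.048,-0.013,0],[0,0,0.15]],[[-0.096,-0.027,0],[0,0,0.3]],[[-0.144,-0.041,0],[0,0,0.45]],[[-0.192,-0.055,0],[0,0,0.6]],[[-0.24,-0.068,0],[0,0,0.75]]]'

```text
time: 1.25
ee_pos: [0.4242, 0.1858, 0.2606]
eef_rot: [0.784, 0.621, 0.0, -0.0]
ft_force: [0.8, 0.6, -0.2]
width: 0.044
```

```bash
python3 -c "
from h import *
delta([.50,-.21,.22],-59.3)"
```

```text
t 1.25 pos [0.4242 0.1858 0.2606] shift [-0.3681  0.1641  0.0403] rot [-3.000e-04 -8.000e-04  8.049e-01] F [ 0.84  0.57 -0.23] w 0.044
```

>>> step_arm --increments '[[[-0.041,0.018,0],[0,0,0.1]],[[-0.082,0.036,0],[0,0,0.2]],[[-0.123,0.055,0],[0,0,0.3]],[[-0.164,0.073,0],[0,0,0.4]],[[-0.205,0.091,0],[0,0,0.5]]]'

```text
time: 1.75
ee_pos: [0.466, -0.0364, 0.2607]
eef_rot: [0.914, 0.406, 0.001, -0.0]
ft_force: [0.3, 0.9, -0.5]
width: 0.0436
```

```bash
python3 -c "
from h import *
delta([.50,-.21,.22],-59.3)"
```

```text
t 1.75 pos [ 0.466  -0.0364  0.2607] shift [-0.1062  0.1415  0.0405] rot [-0.0004 -0.0016  0.3009] F [ 0.32  0.95 -0.52] w 0.0436
```

>>> step_arm --increments '[[[-0.026,0.035,0.01],[0,0,0.075]],[[-0.053,0.07,0.02],[0,0,0.15]],[[-0.08,0.106,0.03],[0,0,0.225]],[[-0.106,0.1415,0.04],[0,0,0.3]],[[-0.106,0.1415,0.04],[0,-0.002,0.3]]]'

```text
time: 2.25
ee_pos: [0.4986, -0.2157, 0.2191]
eef_rot: [0.966, 0.26, -0.002, 0.001]
ft_force: [-0.2, 0.2, 0.4]
width: 0.0433
```

```bash
python3 -c "
from h import *
cam('wrist','w1');cam('top','t1')
delta([.516,-.237,.22],-59.3)"
```

```text
t 2.35 pos [ 0.4996 -0.2106  0.22  ] shift [ 0.0006  0.031  -0.    ] rot [-0.0006  0.0021 -0.001 ] F [0.16 1.11 0.83] w 0.0435
```

View pics/w1.png

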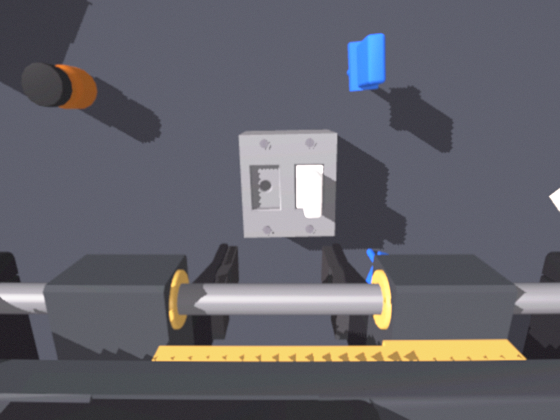

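```bash
python3 - <<'E'
import cv2
a=cv2.imread('pics/w1.png')[120:245,230:350]
cv2.imwrite('pics/w1c.png',cv2.resize(a,None,fx=4.8,fy=4.8,interpolation=cv2.INTER_CUBIC))
E
```

```text
(no output)
```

View pics/w1c.png

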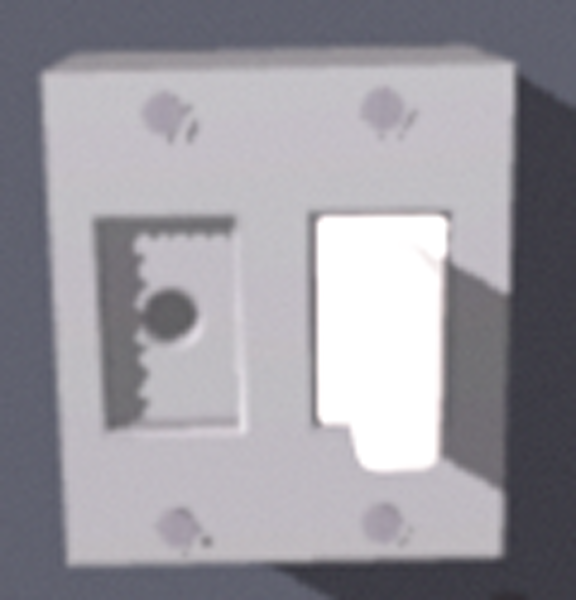

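```bash
cat > m.py <<'E'
from h import *
w=cam('wrist')
c=lambda x,y:(230+(x+.5)/4.8-.5,120+(y+.5)/4.8-.5)
def P(l):return np.array([onz(w,*c(*p),.065) for p in l])
top=P([(42,72),(515,63),(503,556),(68,565)]);print('corners',top.round(4).tolist(),top.mean(0))
print('sizes',[np.linalg.norm(top[i]-top[i-1]).round(4) for i in range(4)])
sc=P([(163,112),(382,108),(383,523),(178,527)]);print('screws',sc.mean(0))
e=P([(95,217),(238,217),(243,430),(103,430)]);print('empty',e.mean(0), [np.linalg.norm(e[i]-e[i-1]).round(4) for i in range(4)])
k=P([(312,212),(450,212),(312,425)]);print('key pocket',(k[1]+k[2])/2,[np.linalg.norm(k[i]-k[0]).round(4) for i in (1,2)])
x=(top[2]+top[3]-top[0]-top[1]);print('yaw x',np.degrees(np.arctan2(x[1],x[0])))
y=(top[1]+top[2]-top[0]-top[3]);y/=np.linalg.norm(y);print('yaw -y',np.degrees(np.arctan2(y[1],y[0])))
m=(top.mean(0)+sc.mean(0))/2;print('key from mould',m+.02*y)
E
python3 m.py
```

```text
corners [[0.5273, -0.1498, 0.065], [0.5748, -0.2265, 0.065], [0.4899, -0.2794, 0.065], [0.442, -0.2027, 0.065]] [ 0.50849464 -0.21459909  0.065     ]
sizes [np.float64(0.1004), np.float64(0.0902), np.float64(0.1001), np.float64(0.0904)]
screws [ 0.50786432 -0.21372627  0.065     ]
empty [ 0.49691506 -0.19548908  0.065     ] [np.float64(0.0434), np.float64(0.028), np.float64(0.0434), np.float64(0.0284)]
key pocket [ 0.51912431 -0.23089641  0.065     ] [np.float64(0.027), np.float64(0.0433)]
yaw x -148.10820470261896
yaw -y -58.13379756379666
key from mould [ 0.51873823 -0.23114834  0.065     ]
```

```bash
python3 -c "
from h import *
delta([.518,-.232,.135],-58.3)"
```

```text
t 2.4 pos [ 0.5001 -0.2093  0.2203] shift [0.0039 0.0287 0.0853] rot [-0.0008  0.0009 -0.016 ] F [ 0.06  0.49 -0.12] w 0.0435
```

>>> step_arm --increments '[[[0.002,0.014,0.02],[0,0,-0.008]],[[0.004,0.0285,0.04],[0,0,-0.016]],[[0.004,0.0285,0.065],[0,0,-0.016]],[[0.004,0.0285,0.085],[0,0,-0.016]],[[0.004,0.0285,0.085],[0,0,-0.016]]]'

```text
time: 2.9
ee_pos: [0.5171, -0.2293, 0.1333]
eef_rot: [0.962, 0.275, -0.002, -0.002]
ft_force: [0.2, 0.3, 0.4]
width: 0.0438
```

```bash
python3 -c "
from h import *
cam('wrist','w2');cam('top','t2');cam('scene','s2')
delta([.519,-.231,.22],-58.1)"
```

```text
t 3.05 pos [ 0.5188 -0.231   0.1367] shift [ 0.0003  0.0001 -0.0833] rot [-0.0001 -0.0008 -0.002 ] F [-0.77 -0.07 -0.08] w 0.0434
```

View pics/w2.png

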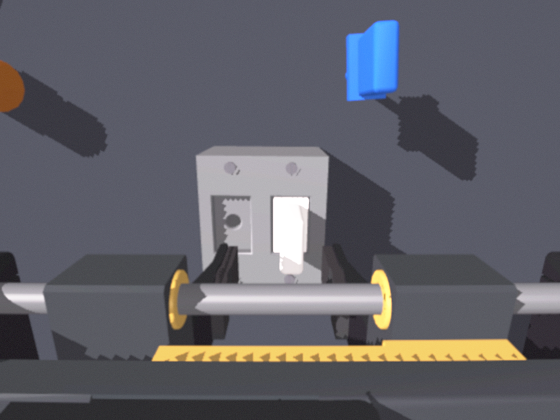

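View pics/s2.png

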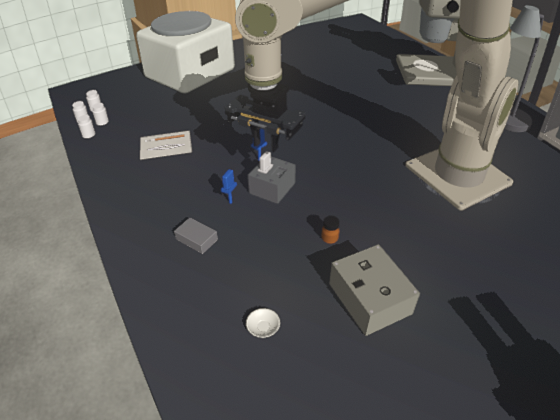

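The arm was still settling when w1 was taken, and m.py used the pose from a later moment, so that estimate is biased. I'll take a fresh picture with its own pose.

```bash
python3 - <<'E'
from h import *
import pickle
w=cam('wrist');pickle.dump(w,open('w3.pkl','wb'))
delta([.519,-.231,.22],-58.1)
a=w['pixels'][140:300,190:340]
cv2.imwrite('pics/w3c.png',cv2.resize(a,None,fx=3.75,fy=3.75,interpolation=cv2.INTER_CUBIC))
E
```

```text
t 3.1 pos [ 0.5189 -0.2313  0.1368] shift [ 0.0004 -0.0002 -0.0832] rot [ 0.0003 -0.0011 -0.0023] F [-0.43  0.17 -0.63] w 0.0435
```

View pics/w3c.png

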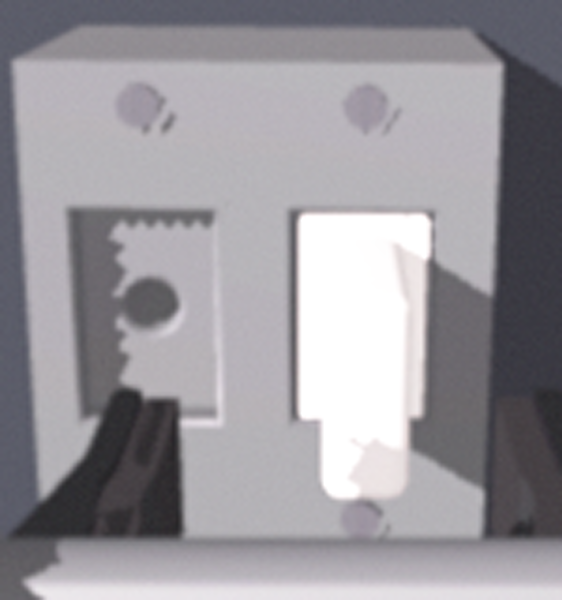

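```bash
python3 - <<'E'
from h import *
import pickle
w=pickle.load(open('w3.pkl','rb'))
c=lambda x,y:(190+(x+.5)/3.75-.5,140+(y+.5)/3.75-.5)
def P(l,z=.065):return np.array([onz(w,*c(*p),z) for p in l])
k=P([(291,210),(436,210),(425,420),(294,421)]);print('pocket',k.mean(0),[np.linalg.norm(k[i]-k[i-1]).round(4) for i in range(4)])
k=P([(297,214),(431,213),(423,416),(299,418)]);print('collar',k.mean(0),[np.linalg.norm(k[i]-k[i-1]).round(4) for i in range(4)])
e=P([(67,208),(217,208),(222,425),(80,423)]);print('empty',e.mean(0),[np.linalg.norm(e[i]-e[i-1]).round(4) for i in range(4)])
s=P([(139,105),(366,106)]);t=P([(12,62),(502,65)])
d=t[1]-t[0];print('edge',np.linalg.norm(d),np.degrees(np.arctan2(d[1],d[0])));d=s[1]-s[0];print(np.degrees(np.arctan2(d[1],d[0])))
u=t[1]-t[0];u/=np.linalg.norm(u);x=np.array([-u[1],u[0],0]);
print('mould ctr',t.mean(0)-.05*x,'key',t.mean(0)-.05*x+.02*u)
f=P([(322,497),(408,497)],.107);print('fin end',f.mean(0)+.018*x,np.linalg.norm(f[1]-f[0]),'axes',x,u)
E
```

```text
pocket [ 0.51816081 -0.23652725  0.065     ] [np.float64(0.0431), np.float64(0.0274), np.float64(0.0429), np.float64(0.026)]
collar [ 0.51829261 -0.23667467  0.065     ] [np.float64(0.0417), np.float64(0.0254), np.float64(0.0414), np.float64(0.0246)]
empty [ 0.49602187 -0.20121953  0.065     ] [np.float64(0.0439), np.float64(0.0284), np.float64(0.0443), np.float64(0.0282)]
edge 0.08984337741863871 -58.53975006658906
-58.44007251769273
mould ctr [ 0.50701552 -0.22022356  0.065     ] key [ 0.51745366 -0.23728361  0.065     ]
fin end [ 0.51885629 -0.23614873  0.107     ] 0.014264418137534483 axes [0.85300245 0.5219069  0.        ] [ 0.5219069  -0.85300245  0.        ]
```

```bash
python3 -c "
from h import *
delta([.5179,-.2367,.073],-58.5)"
```

```text
t 3.1 pos [ 0.5189 -0.2313  0.1368] shift [-0.0037  0.004   0.0638] rot [ 0.0003 -0.0011  0.0047] F [-0.43  0.17 -0.63] w 0.0435
```

>>> step_arm --increments '[[[-0.0037,0.004,0.01],[0,0,0.004]],[[-0.0037,0.004,0.03],[0,0,0.004]],[[-0.0037,0.004,0.05],[0,0,0.004]],[[-0.0037,0.004,0.064],[0,-0.001,0.004]],[[-0.0037,0.004,0.064],[0,-0.001,0.004]]]'

```text
time: 3.6
ee_pos: [0.5169, -0.2363, 0.0712]
eef_rot: [0.962, 0.272, -0.001, -0.0]
ft_force: [-0.7, -0.3, -0.8]
width: 0.0436
```

```bash
python3 -c "
from h import *
cam('wrist','w4');cam('wrist','w4')
delta([.5179,-.2367,.073],-58.5)"
```

```text
t 3.7 pos [ 0.5181 -0.237   0.0732] shift [ 0.     -0.0003  0.0002] rot [ 0.0006 -0.0001  0.0004] F [-0.14  0.21 -0.02] w 0.0437
```

View pics/w4.png

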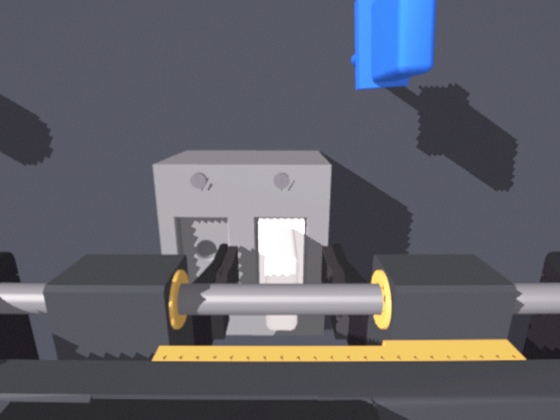

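The fin, at columns 262–300, sits midway between the fingers (237 and 323). Closing now.

>>> step_arm --increments '[[[0,0,0],[0,0,0]],[[0,0,0],[0,0,0]],[[0,0,0],[0,0,0]],[[0,0,0],[0,0,0]],[[0,0,0],[0,0,0]]]' --hand 1 --grip_force 40

```text
time: 4.2
ee_pos: [0.5182, -0.237, 0.0734]
eef_rot: [0.962, 0.272, 0.0, 0.0]
ft_force: [0.2, -1.0, 1.0]
width: 0.0135
```

```bash
python3 -c "
from h import *
delta([.5179,-.2367,.16],-58.5)"
```

```text
t 4.2 pos [ 0.5182 -0.237   0.0734] shift [-0.0001 -0.0003 -0.0866] rot [ 0.0008 -0.0004  0.0005] F [ 0.22 -1.04  0.96] w 0.0135
```

>>> step_arm --increments '[[[0,0,-0.008],[0,0,0]],[[0,0,-0.02],[0,0,0]],[[0,0,-0.04],[0,0,0]],[[0,0,-0.06],[0,0,0]],[[0,0,-0.08],[0,0,0]]]'

```text
time: 4.7
ee_pos: [0.5182, -0.2372, 0.1553]
eef_rot: [0.962, 0.271, 0.001, 0.001]
ft_force: [0.6, -0.3, -0.3]
width: 0.014
```

>>> step_arm --increments '[[[0,0,-0.02],[0,0,0]],[[0,0,-0.04],[0,0,0]],[[0,0,-0.06],[0,0,0]],[[0,0,-0.07],[0,0,0]],[[0,0,-0.07],[0,0,0]]]'

```text
time: 5.2
ee_pos: [0.5186, -0.2375, 0.2269]
eef_rot: [0.962, 0.271, 0.002, 0.001]
ft_force: [0.2, 0.4, -0.8]
width: 0.014
```

```bash
python3 -c "
from h import *
w=cam('wrist','w5');cam('scene','s5')
delta([.49,.20,.23],-30)"
```

```text
t 5.3 pos [ 0.5179 -0.2369  0.2248] shift [ 0.2047 -0.387  -0.0054] rot [ 1.100e-03 -4.000e-04 -4.971e-01] F [ 0.09 -0.16 -0.45] w 0.0139
```

View pics/w5.png

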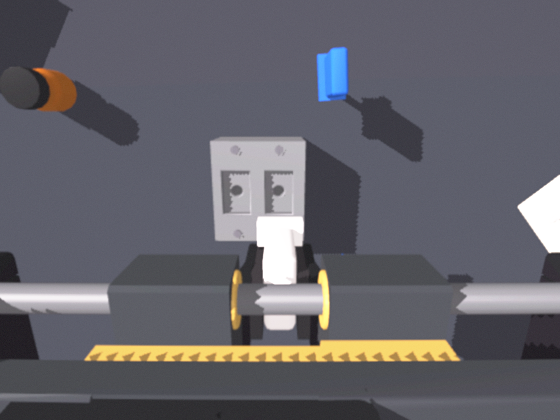

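View pics/s5.png

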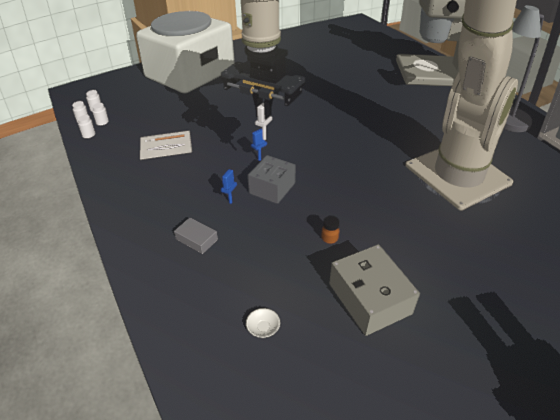

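>>> step_arm --increments '[[[0.02,-0.04,0],[0,0,-0.05]],[[0.041,-0.077,0],[0,0,-0.1]],[[0.062,-0.116,0],[0,0,-0.15]],[[0.082,-0.155,0],[0,0,-0.2]],[[0.103,-0.194,0],[0,0,-0.25]]]'

```text
time: 5.8
ee_pos: [0.5032, -0.0161, 0.2238]
eef_rot: [0.921, 0.39, -0.0, 0.0]
ft_force: [1.1, 0.4, 0.4]
width: 0.0137
```

```bash
python3 -c "
from h import *
delta([.475,.2,.22],-30)"
```

```text
t 5.8 pos [ 0.5032 -0.0161  0.2238] shift [ 0.1357 -0.1705  0.0037] rot [ 2.000e-04  6.000e-04 -2.451e-01] F [1.12 0.43 0.43] w 0.0137
```

>>> step_arm --increments '[[[0.03,-0.04,0],[0,0,-0.06]],[[0.065,-0.08,0],[0,0,-0.12]],[[0.1,-0.12,0],[0,0,-0.18]],[[0.128,-0.155,0],[0,0,-0.245]],[[0.136,-0.17,0.004],[0,0,-0.245]]]'

```text
time: 6.3
ee_pos: [0.4737, 0.2052, 0.2185]
eef_rot: [0.864, 0.504, -0.001, -0.0]
ft_force: [-0.6, -0.4, -0.5]
width: 0.014
```

>>> step_arm --increments '[[[0,0,0],[0,0,0]],[[0,0,0],[0,0,0]]]'

```text
time: 6.5
ee_pos: [0.4732, 0.205, 0.2174]
eef_rot: [0.864, 0.504, -0.002, -0.0]
ft_force: [-0.4, -0.7, -0.8]
width: 0.0136
```

```bash
python3 - <<'E'
from h import *
import pickle
w=cam('wrist','w6');pickle.dump(w,open('w6.pkl','wb'))
print(w['extrinsics'].round(4))
delta([.475,.2,.22],-30)
E
```

```text
[[ 0.871   0.471   0.1393  0.5102]
 [-0.4912  0.8365  0.2429  0.2713]
 [-0.0021 -0.28    0.96    0.3789]
 [ 0.      0.      0.      1.    ]]
t 6.55 pos [0.4737 0.2039 0.2179] shift [-0.0027  0.003  -0.0021] rot [-0.0015  0.0027  0.0072] F [ 1.12 -0.35 -1.9 ] w 0.0134
```

View pics/w6.png

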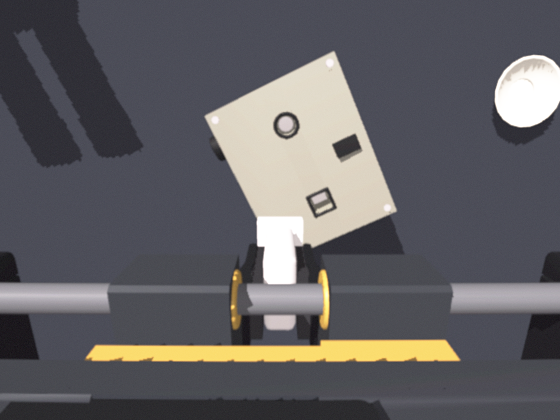

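```bash
python3 - <<'E'
from h import *
import pickle
w=pickle.load(open('w6.pkl','rb'));g=cv2.cvtColor(w['pixels'],cv2.COLOR_BGR2GRAY)
m=(g[100:150,262:312]<110).astype(np.uint8)
c,_=cv2.findContours(m,cv2.RETR_EXTERNAL,cv2.CHAIN_APPROX_NONE);c=max(c,key=cv2.contourArea)
e=cv2.fitEllipse(c);print(e);u=(e[0][0]+262,e[0][1]+100)
print('round',onz(w,*u,.08),'diam mm',[d/338.5*.31*1e3 for d in e[1]])
print('square',onz(w,321,202,.08))
ss=[onz(w,*p,.08) for p in((215.5,120.5),(330,63),(388,208))];print('screws',ss, 'ctr',(ss[0]+ss[2])/2)
d=ss[1]-ss[0];print(np.degrees(np.arctan2(d[1],d[0])),np.linalg.norm(d),np.linalg.norm(ss[2]-ss[1]))
a=w['pixels'][40:260,190:410];cv2.imwrite('pics/w6c.png',cv2.resize(a,None,fx=2.7,fy=2.7,interpolation=cv2.INTER_CUBIC))
E
```

```text
((23.920063018798828, 24.95269775390625), (24.347259521484375, 25.260986328125), 0.12824517488479614)
round [0.50860855 0.25866818 0.08      ] diam mm [22.297342545524835, 23.134138143925405]
square [0.50322372 0.18312899 0.08      ]
screws [array([0.45791972, 0.29155868, 0.08      ]), array([0.56415352, 0.28413975, 0.08      ]), array([0.55432766, 0.1478038 , 0.08      ])] ctr [0.50612369 0.21968124 0.08      ]
-3.9948166047279328 0.10649253534735069 0.13668957278683985
```

View pics/w6c.png

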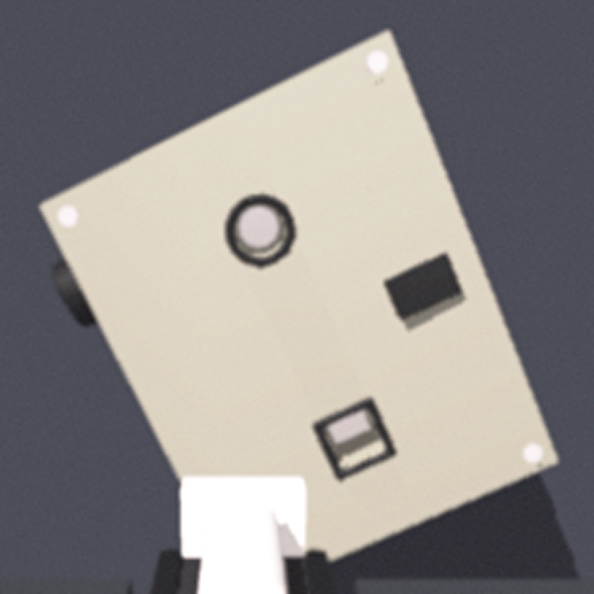

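```bash
python3 - <<'E'
from h import *
import pickle
w=pickle.load(open('w6.pkl','rb'));st=r.read_state();R0=R.from_quat(st['eef_rot'])
for p in((182,478),(304,478),(182,556)):
    P=onz(w,190+p[0]/2.7,40+p[1]/2.7,st['ee_pos'][2]-.0083)
    print(R0.inv().apply(P-st['ee_pos']).round(4))
delta([.5087,.258,.18],-30)
E
```

```text
[ 0.023  -0.0134  0.0083]
[0.0231 0.0103 0.0082]
[ 0.0067 -0.0137  0.0083]
t 6.55 pos [0.4737 0.2039 0.2179] shift [0.0644 0.0037 0.0377] rot [-0.0015  0.0027  0.0072] F [ 1.12 -0.35 -1.9 ] w 0.0134
```

>>> step_arm --increments '[[[0.03,0.002,0.01],[0,0,0.004]],[[0.05,0.004,0.03],[0,0.002,0.007]],[[0.063,0.0043,0.05],[-0.001,0.002,0.007]],[[0.063,0.0043,0.056],[-0.001,0.002,0.007]],[[0.063,0.0043,0.056],[-0.001,0.002,0.007]]]'

```text
time: 7.05
ee_pos: [0.5085, 0.2543, 0.161]
eef_rot: [0.867, 0.499, -0.001, 0.0]
ft_force: [-0.1, 0.1, -0.4]
width: 0.0134
```

>>> step_arm --increments '[[[0,0,0],[0,0,0]],[[0,0,0],[0,0,0]]]'

```text
time: 7.25
ee_pos: [0.5091, 0.2531, 0.1622]
eef_rot: [0.867, 0.498, -0.001, 0.0]
ft_force: [0.3, 0.1, 0.3]
width: 0.0137
```

```bash
python3 - <<'E'
from h import *
import pickle
s=cam('scene','s7');w=cam('wrist','w7');pickle.dump((s,w),open('s7.pkl','wb'))
delta([.5084,.2565,.158],-30)
st=r.read_state();tip=st['ee_pos']-[0,0,.0683]
print('proj tip',proj(s,tip),'ap',proj(s,[.5087,.258,.08]))
a=s['pixels'][200:320,320:440];cv2.imwrite('pics/s7c.png',cv2.resize(a,None,fx=5,fy=5,interpolation=cv2.INTER_CUBIC))
E
```

```text
t 7.35 pos [0.5089 0.2538 0.1621] shift [ 0.0021 -0.0018  0.0041] rot [-0.0001  0.0015 -0.0029] F [-0.03 -0.21 -0.7 ] w 0.0137
proj tip [384.02912855 284.57692888] ap [384.30225977 290.10129147]
```

View pics/s7c.png

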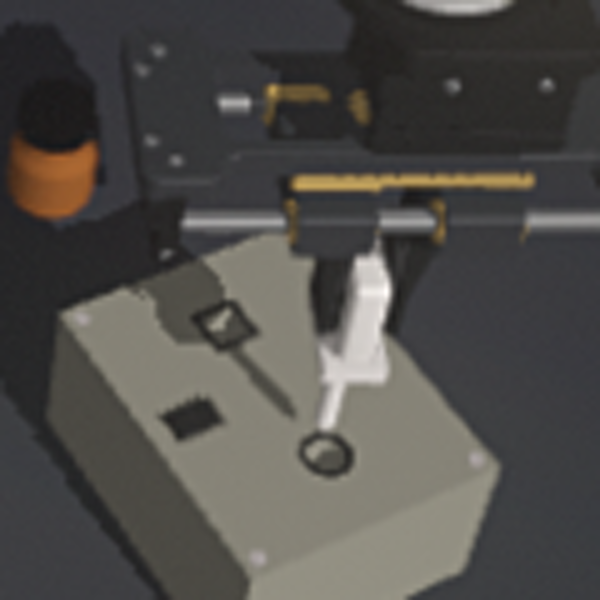

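View pics/w7.png

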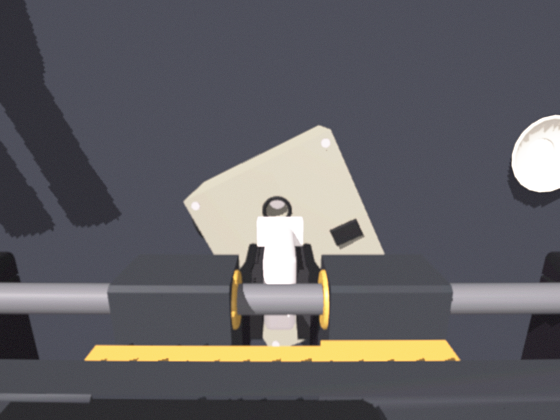

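```bash
python3 -c "
from h import *
delta([.5087,.2572,.157],-30)"
```

```text
t 7.35 pos [0.5089 0.2538 0.1621] shift [ 0.0028 -0.0018  0.0051] rot [-0.0001  0.0015 -0.0029] F [-0.03 -0.21 -0.7 ] w 0.0137
```

>>> step_arm --increments '[[[0.0028,-0.0018,0.003],[0,0.0015,0]],[[0.0028,-0.0018,0.005],[0,0.0015,0]],[[0.0028,-0.0018,0.005],[0,0.0015,0]],[[0.0028,-0.0018,0.005],[0,0.0015,0]]]'

```text
time: 7.75
ee_pos: [0.5086, 0.2571, 0.1569]
eef_rot: [0.867, 0.499, -0.0, -0.0]
ft_force: [-0.1, -0.1, -1.3]
width: 0.0138
```

```bash
python3 - <<'E'
from h import *
s=cam('scene');delta([.5087,.2572,.12],-30)
a=s['pixels'][260:310,360:410];cv2.imwrite('pics/s8c.png',cv2.resize(a,None,fx=11,fy=11,interpolation=cv2.INTER_CUBIC))
st=r.read_state();R0=R.from_quat(st['eef_rot']);z=R0.as_matrix()[:,2]
print('tip',proj(s,st['ee_pos']+z*.0683),'collar',proj(s,st['ee_pos']+z*.0163),'ap',proj(s,[.5087,.258,.08]))
E
```

```text
t 7.8 pos [0.5087 0.2571 0.157 ] shift [ 0.0001 -0.      0.037 ] rot [-0.0002  0.0002 -0.0028] F [-0.45 -1.16 -0.8 ] w 0.0139
tip [384.72598537 287.19133233] collar [388.98412946 270.81982458] ap [384.30225977 290.10129147]
```

View pics/s8c.png

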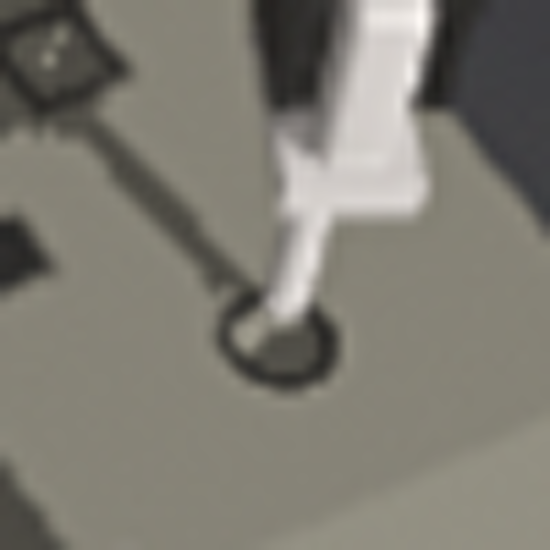

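>>> step_arm --increments '[[[0.0003,-0.0002,0.005],[0,0,0]],[[0.0003,-0.0002,0.01],[0,0,0]],[[0.0003,-0.0002,0.016],[0,0,0]],[[0.0003,-0.0002,0.022],[0,0,0]],[[0.0003,-0.0002,0.022],[0,0,0]]]'

```text
time: 8.3
ee_pos: [0.5081, 0.2572, 0.1338]
eef_rot: [0.867, 0.499, -0.001, 0.0]
ft_force: [0.1, 0.8, 0.0]
width: 0.0136
```

```bash
python3 - <<'E'
from h import *
s=cam('scene');delta([.5087,.2575,.114],-30);print(r.read_state()['torque'])
a=s['pixels'][250:320,350:420];cv2.imwrite('pics/s9c.png',cv2.resize(a,None,fx=8,fy=8,interpolation=cv2.INTER_CUBIC))
E
```

```text
t 8.35 pos [0.5084 0.2573 0.1344] shift [0.0003 0.0002 0.0204] rot [-0.0005  0.0012 -0.0029] F [-0.43 -0.66 -0.78] w 0.014
[-0.07129749  0.10694349  0.04612529]
```

View pics/s9c.png

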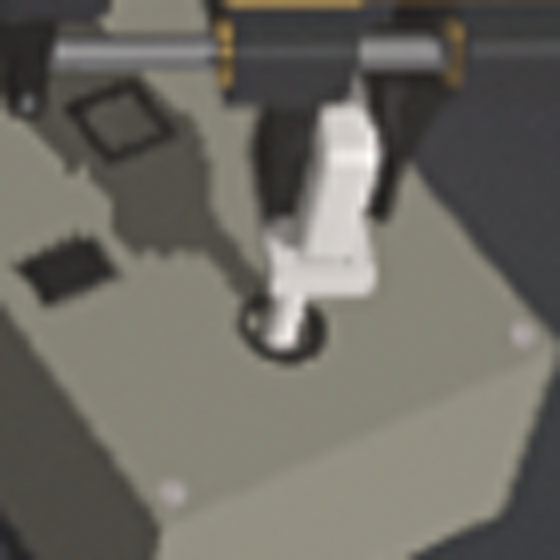

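The stem is inside the round rim at crop (285,330), with no side force. Continuing down.

>>> step_arm --increments '[[[0.0002,0.0001,0.004],[0,0.001,0]],[[0.0002,0.0001,0.008],[0,0.001,0]],[[0.0002,0.0001,0.012],[0,0.001,0]],[[0.0002,0.0001,0.016],[0,0.001,0]],[[0.0002,0.0001,0.018],[0,0.001,0]]]'

```text
time: 8.85
ee_pos: [0.5086, 0.2574, 0.1163]
eef_rot: [0.867, 0.499, -0.0, -0.0]
ft_force: [-1.0, -0.1, 3.3]
width: 0.0137
```

>>> step_arm --increments '[[[0,0,0.002],[0,0,0]],[[0,0,0.003],[0,0,0]],[[0,0,0.004],[0,0,0]],[[0,0,0.004],[0,0,0]]]'

```text
time: 9.25
ee_pos: [0.5091, 0.2577, 0.1141]
eef_rot: [0.867, 0.499, 0.001, -0.001]
ft_force: [-4.5, -1.6, 17.7]
width: 0.0135
```

```bash
python3 - <<'E'
from h import *
delta([.5087,.2575,.114],-30);print(r.read_state()['torque'])
E
```

```text
t 9.25 pos [0.5091 0.2577 0.1141] shift [-0.0004 -0.0003  0.0001] rot [-0.0004 -0.0016 -0.0031] F [-4.52 -1.57 17.73] w 0.0135
[-0.9267132   1.68795641  0.01093292]
```

```bash
python3 - <<'E'
from h import *
for i in range(5):
    s=cam('scene');delta([.5087,.2575,.114],-30)
t=cam('top','t10');w=cam('wrist','w10')
a=s['pixels'][240:320,340:420];cv2.imwrite('pics/s10c.png',cv2.resize(a,None,fx=7,fy=7,interpolation=cv2.INTER_CUBIC))
E
```

```text
t 9.3 pos [0.5091 0.2577 0.1141] shift [-0.0004 -0.0003  0.0001] rot [-0.0004 -0.0016 -0.003 ] F [-5.21 -3.14 16.91] w 0.0141
t 9.35 pos [0.5091 0.2577 0.1141] shift [-0.0004 -0.0003  0.0001] rot [-0.0003 -0.0016 -0.003 ] F [-5.24 -2.78 16.88] w 0.0138
t 9.4 pos [0.5091 0.2577 0.114 ] shift [-0.0004 -0.0003  0.    ] rot [-0.0004 -0.0016 -0.0031] F [-5.06 -2.01 17.94] w 0.0139
t 9.45 pos [0.5091 0.2577 0.1141] shift [-0.0004 -0.0003  0.0001] rot [-0.0004 -0.0016 -0.0031] F [-6.14 -2.39 17.98] w 0.0136
t 9.5 pos [0.5091 0.2577 0.1141] shift [-0.0004 -0.0003  0.0001] rot [-0.0003 -0.0016 -0.003 ] F [-5.68 -2.76 17.71] w 0.0137
```

View pics/s10c.png

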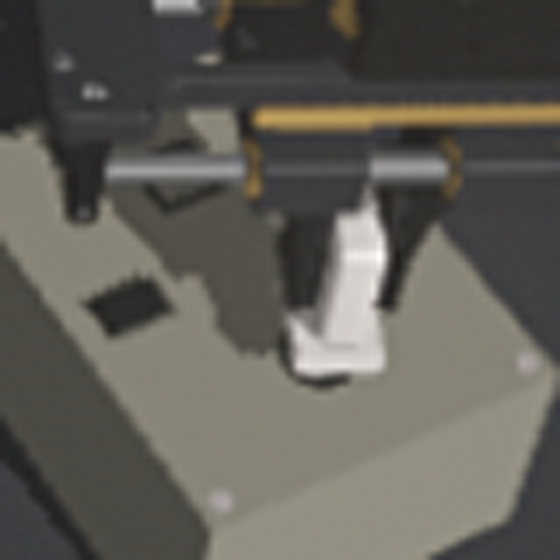

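View pics/t10.png

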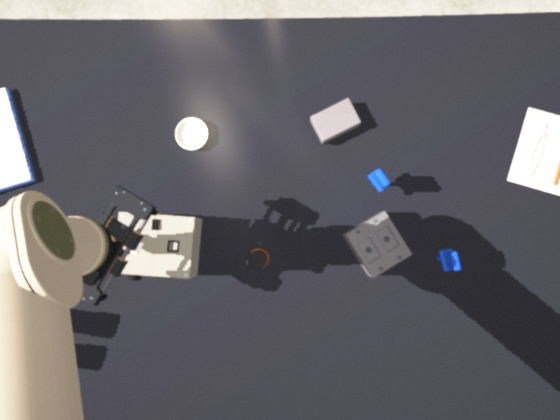

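```bash
python3 -c "
from h import *
print(r.close_job());delta([.5087,.2575,.114],-30)"
```

```text
the job is handed in; nothing more can be done
None
the job is handed in; nothing more can be done
```

I lifted the white key straight out of the mould by its fin and put its stem through the round aperture. The reset button was held fully down, still gripped, when I handed the job in.

**Last checks before hand-in:**
- **Depth:** the TCP stopped at z = 0.114 m, which puts the tip about 34 mm below the supply's top. That matches the predicted full press. I worked the tip depth out from the grasp height.
- **Force:** about 17–18 N upward, steady over 0.25 s. The spring accounts for only about 5.4 N, so the button is probably on its stop. There was also about 6 N of sideways force, most likely the stem or tip rubbing.
- **Grip and attitude:** the fingers were 14 mm apart on the fin and the tool was within 0.002 rad of vertical.
- **Surroundings:** in the last top picture the jar, dish and slide box were where they started, and nothing had touched the test button.

**Disagreements along the way:**
- My first wrist-camera position for the key was about 6 mm off because the arm was still settling. I measured it again before grasping.
- A wrist-camera view of the held collar suggested it sat about 3 mm off in the grip. The scene camera did not support that, with a residual of about 1 mm, and the stem went in without side force.

The job took about 9.5 s on the robot's clock, and no verdict was reported.

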